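# Seat the keyed brass end stop in the cigar cutter

### The job

Fit the brass end stop to the cigar cutter: turn it so that the flat side of its foot matches the flat side of the black D-shaped socket, lower it in without dropping it until the foot is fully home and upright, and let go. Leave the steel stop and the paste bowl where they are.

Things in the scene. Friction and masses are not known exactly. Their poses are not given: they have to be found in the camera images.
- brass_stop: Brass (yellow) end stop, 0.35-0.6 kg, loose. D-shaped foot: disc of 32 mm radius, 16 mm thick, cut by a flat 16 mm from its axis, white stripe on top along the flat. On its middle, parallel to the flat, stands a plate 14 mm thick, 40 mm wide, top 74 mm above the underside. Origin: on the disc's axis, at the underside. x points squarely to the flat (across the plate's thickness), z up.
- cutter: Cutter, fixed: pale wood bed 300x110x20 mm high. At one end a black D collar, 8 mm wall, rim 38 mm and floor 20 mm above bench; inside radius 38 mm, flat 22 mm from axis (6 mm play all round), white stripe over the flat. Cigar rest 40 mm high from 69 mm, brass blade frame 126 mm high at 185 mm along x. Origin: collar axis at bench level; x points to the flat; seated stop: same x, origin 20 mm up.
- steel_stop: Bystander: a grey steel end stop, loose, with the same foot and axes as the brass one but a lower plate, 52 mm high in all. Not wanted here; leave it.
- paste_bowl: Bystander: a white ceramic paste bowl, loose, 80 mm across the rim and 42 mm high. Origin: centre of its underside. Leave it.

How it is judged (in metres and radians):
On the way:
1. the brass stop, still held in the fingers, is lowered at least 6 mm into the socket (horizontal distance between brass_stop and cutter below 0.015 m and z of brass_stop in the frame of cutter below 0.032 m and contact force between the fingers and brass_stop above 1 N), for 0.1 s.
At the end, for the whole second after the job is handed in: The brass stop stands released and at rest in the socket: its foot within 4 mm of the socket's floor, upright within 7 degrees, its axis within 12 mm of the socket's and its flat within 15 degrees of the socket's flat; the steel stop and the bowl are within 20 mm of where they began (horizontal distance between brass_stop and cutter below 0.012 m and z of brass_stop in the frame of cutter below 0.024 m and angle between the x axis of brass_stop and the x axis of cutter, either way round below 0.26 rad and angle between brass_stop's own z axis and vertical below 0.12 rad and linear speed of brass_stop below 0.02 m/s and distance of each of steel_stop, paste_bowl from where it was at the start of the episode below 0.02 m); the robot touches nothing.
It fails at once if the steel stop is moved by more than 20 mm (distance of steel_stop from where it was at the start of the episode above 0.02 m).
It fails at once if the paste bowl is moved by more than 20 mm (distance of paste_bowl from where it was at the start of the episode above 0.02 m).
It also fails if it takes over 38 s, if anything falls off the work surface, if the arm or the gripper's body presses on something with over 40 N, if the wrist force passes 120 N, or if a joint passes its speed limit or range.

### The arm

A 7-joint arm with a two-finger parallel gripper is mounted at the origin on the work surface. World frame = base frame: x ahead of the robot, y to its left, z up, the work surface at z = 0. Lengths are in mm, angles in rad, forces in N, time in s.
With the tool pointing down it reaches from about 350 to 900 mm from the base axis. Payload 7.2 kg.
Tool frame: the origin (TCP) lies at the very end of the fingers, on their centre line; the grasp point (between the pads) lies 19 mm behind it (manip.pinch_z is the distance from the TCP to the grasp point, in mm); z points along the fingers, y is the line along which they close (so a half turn about z gives the same grasp; the last joint's range is limited). The gripper opens to 85 mm and grips with 20 to 120 N. Pads are 22 mm wide; open, the fingers measure 114 mm over their backs; the gripper's body (76 mm by 85 mm) begins 54 mm behind the grasp point. The pads swing forward as they close: fully open they stand 13 mm farther back than shut.
Start: joints at [1.25, 0.411, -0.013, 1.596, 0.006, 1.134, -0.082], TCP at [156.31, -605.141, 231.297] pointing down, gripper open.
Joint ranges: [-2.95, 2.95], [-0.29, 1.99], [-1.47, 1.44], [0.14, 2.54], [-1.03, 4.17], [0.13, 1.85], [-2.86, 2.86]. Speed limits (rad/s): [2.39, 2.39, 3.01, 3.01, 3.14, 3.14, 3.14].

### API

Orientations are given as a unit quaternion [x, y, z, w].
In Python, from workcell import manip gives the robot as it stands.
- The arm moves only by the tool pendant, called after "Request:" in YAML: its name, and indented under it one key for each argument. Schema: {"type":"object","properties":{"steps":{"type":"array","items":{"type":"number"},"minItems":6,"maxItems":120},"aperture":{"type":"number"},"only":{"type":"string"},"quiet":{"type":"boolean"},"lines":{"type":"string"}},"required":["steps"],"additionalProperties":false}. steps is one flat list of numbers that holds 1 to 20 rows one after another, with no inner brackets; each row has 6 numbers: dx, dy, dz in fractions of the full range, 1 being 750 mm, then a rotation vector rx, ry, rz in shares of 2 pi rad (1.0 is 2 pi rad); each row shifts and turns the commanded pose from where the row before left it, along the tool's axes as they then stand; what a row does not reach is not made up. A row lasts 1/12 s, in which the tool goes at most 41.7 mm and 0.125 rad, less where a joint would pass 70% of its speed; a pose out of reach is approached as far as the arm can. aperture is the finger opening in mm, set as the call begins (left out keeps the last). The fingers move at their own pace and stop on an object; the grip force is fixed at half the most. Time passes only in rows, so rows that do not move let the fingers close. The tool returns the time, the measured TCP pose, the force, the opening and the grip force at its end. only (a regular expression) keeps the lines of the reply that match it, lines (a string "A,B") keeps lines A to B, and quiet returns only ok. Input that does not fit is refused with a message, and nothing moves.
- manip.sense(): the state, without advancing time (a new reading comes with each control period).
- manip.grab_frame(name): name is "side" or "top" or "wrist"; returns the picture (480x640x3 uint8, red, green, blue); there is no depth.
- manip.camera_info(name): a dict with "vertical_fov" (degrees; the focal length in pixels is half the picture's height over the tangent of half this angle, whatever the lens; pixels are square), "cx", "cy" (the principal point, pixels), "origin" and "rotation" of the camera in the world. Camera axes: x right, y down, z forward; pixel columns grow to the right and rows downward; lengths in mm; the calibration is good to about 2 mm. A picture is of the moment at which its call begins: read the wrist's pose just before it. camera_info takes no time and is no camera call; for the wrist camera it gives the pose at the moment of the call.
- manip.hand_in(): hands the job in; it is judged then, once.
The state is a dict: "time_s": time; "joint_pos": joint angles; "joint_velocities": joint speeds; "joint_efforts": joint torques, N m; "eef_pos": TCP position; "eef_rot": TCP orientation; "ft_force": force on the tool from outside, world axes, zero at the start; "ft_torque": the same for the moment, N m; "gripper_width": finger opening in mm; "grasp_force": force on a finger pad.
Only numpy, scipy, OpenCV 4.12 (cv2) and the standard library are available. Lean on these libraries where they do the work, as an engineer would, in place of code of your own. Each camera call takes 0.05 s, during which the arm holds its last target. There are 200 camera calls.

## Working session

There is one attempt and no reset: what is moved stays moved. The work goes in short steps, Python scripts to look and compute and a tool call to move; the robot and the scene stay as the last step left them, time stands still between calls to the robot, and variables do not carry over. Pictures are saved under pics/ and viewed, at most 10 in all, crops included, and the job is handed in when it is done.

```bash
ls; mkdir -p pics; python3 - <<'E'
from workcell import manip
import cv2,numpy as np
np.set_printoptions(precision=4,suppress=True)
s=manip.sense();print(s['time_s'],s['eef_pos'],s['eef_rot'],s['gripper_width'],manip.pinch_z)
for n in("top","side","wrist"):
    i=manip.camera_info(n);print(n,i)
    im=manip.grab_frame(n);cv2.imwrite(f"pics/{n}0.png",im[:,:,::-1])
E
```

```text
pics
workcell.py
0.0 [ 156.1667 -604.6508  230.4157] [ 0.992   0.1261 -0.0002 -0.0008] 85.56534235380562 18.700000000000003
top {'vertical_fov': 42.58178227342918, 'cx': 321.6913651417855, 'cy': 239.9169965431059, 'origin': array([435.395 , -25.7821, 867.9909]), 'rotation': array([ 0.7053, -0.7039,  0.0577, -0.0604])}
side {'vertical_fov': 48.433477779074806, 'cx': 313.78851922344325, 'cy': 233.07140157080497, 'origin': array([ 427.605 , -517.1038,  625.1383]), 'rotation': array([ 0.9283, -0.1375,  0.0545, -0.341 ])}
wrist {'vertical_fov': 61.565795668660584, 'cx': 325.96772555063046, 'cy': 234.03114661809028, 'origin': array([ 229.5746, -585.0722,  374.8542]), 'rotation': array([ 0.7825, -0.6045, -0.0917,  0.1176])}
```

View pics/top0.png

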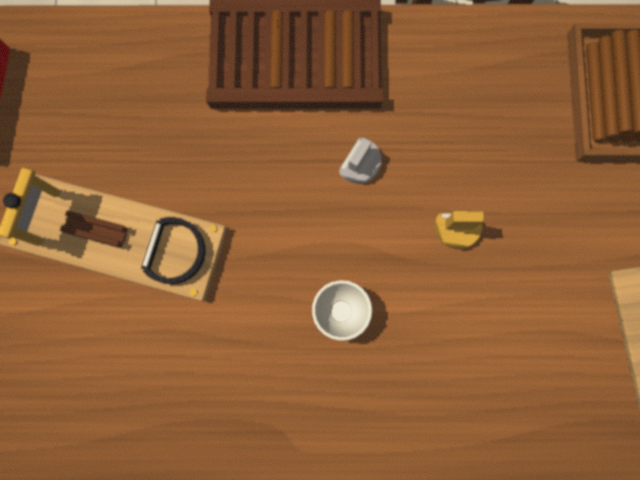

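View pics/side0.png

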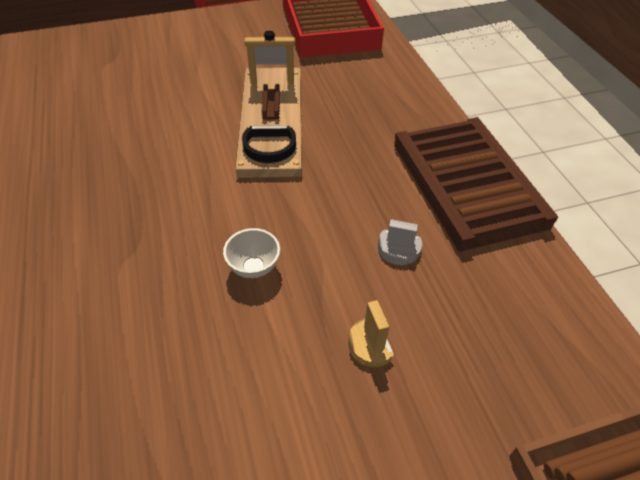

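The top view shows the brass stop at about (460,228) with its stripe at (447,217), and the collar at about (175,250) with its stripe at (152,245). The steel stop is at (362,160) and the bowl at (342,310). In the side view the brass stripe is at (389,345), so its flat faces +x, while the collar's flat faces roughly +y.

```bash
cat > h.py <<'E'
from workcell import manip
import cv2,numpy as np
from scipy.spatial.transform import Rotation as R
np.set_printoptions(precision=3,suppress=True)
def snap(n,f=None):
    i=manip.camera_info(n);im=manip.grab_frame(n)[:,:,::-1].copy()
    if f: cv2.imwrite(f,im)
    return im,i
def ray(i,uv,z):
    uv=np.atleast_2d(np.float64(uv));f=240/np.tan(np.radians(i['vertical_fov'])/2)
    d=np.c_[(uv-[i['cx'],i['cy']])/f,np.ones(len(uv))]@R.from_quat(i['rotation']).as_matrix().T
    o=np.array(i['origin']);return (o+d*((z-o[2])/d[:,2])[:,None])[:,:2]
def proj(i,P):
    f=240/np.tan(np.radians(i['vertical_fov'])/2)
    c=(np.atleast_2d(P)-i['origin'])@R.from_quat(i['rotation']).as_matrix()
    return c[:,:2]/c[:,2:]*f+[i['cx'],i['cy']]
def big(m):
    c=cv2.findContours(m.astype(np.uint8),cv2.RETR_EXTERNAL,cv2.CHAIN_APPROX_NONE)[0]
    return max(c,key=cv2.contourArea)[:,0]
E
python3 - <<'E'
from h import *
im=cv2.imread('pics/top0.png');i=manip.camera_info('top')
print('brass z74',ray(i,[467,217],74),'foot z16',ray(i,[458,230],16),'collar',ray(i,[175,250],38),'stripe',ray(i,[152,245],38),'steel',ray(i,[362,162],30),'bowl',ray(i,[342,310],30))
a=cv2.resize(im[195:265,415:515],None,fx=6,fy=6,interpolation=2)
cv2.imwrite('pics/crop_b.png',a)
E
```

```text
brass z74 [[ 600.356 -213.492]] foot z16 [[ 593.736 -213.875]] collar [[561.262 177.699]] stripe [[568.115 209.443]] steel [[688.401 -78.923]] bowl [[480.733 -50.077]]
```

Request:
pendant:
  steps: [0,0,0,0,0,0]

```text
time_s: 0.23
eef_pos: [156.2, -604.9, 230.8]
eef_rot: [0.992, 0.126, -0.0, -0.0]
ft_force: [1.0, -0.5, 0.2]
gripper_width: 85.6
grasp_force: 0.0
```

View pics/crop_b.png

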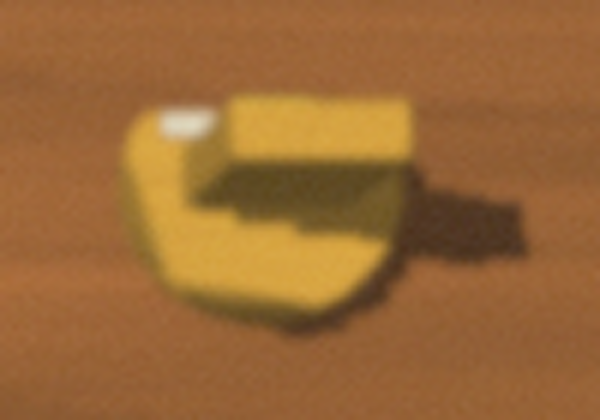

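The crop shows the plate's top corners at crop pixels (230,97) and (412,162). That puts the plate centre at about (468.5,216.7) in the top image, with the plate lying along world y. I'll move above it and look with the wrist camera.

The rows are not in the units I measure in: shifts go in shares of 750 mm and turns go in shares of 2 pi rad. I convert before sending: 26.4 mm / 750 = 0.0352, -13.4 mm / 750 = -0.0179.

Request:
pendant:
  steps: [0.0352,-0.0179,0.0013,0,0,0,0.0352,-0.0179,0.0013,0,0,0,0.0352,-0.0179,0.0013,0,0,0,0.0352,-0.0179,0.0013,0,0,0,0.0352,-0.0179,0.0013,0,0,0,0.0352,-0.0179,0.0013,0,0,0,0.0352,-0.0179,0.0013,0,0,0,0.0352,-0.0179,0.0013,0,0,0,0.0352,-0.0179,0.0013,0,0,0,0.0352,-0.0179,0.0013,0,0,0,0.0352,-0.0179,0.0013,0,0,0,0.0352,-0.0179,0.0013,0,0,0,0.0352,-0.0179,0.0013,0,0,0,0.0352,-0.0179,0.0013,0,0,0,0.0352,-0.0179,0.0013,0,0,0,0.0352,-0.0179,0.0013,0,0,0,0.0352,-0.0179,0.0013,0,0,0,0.0352,-0.0179,0.0013,0,0,0,0.0352,-0.0179,0.0013,0,0,0,0.0352,-0.0179,0.0013,0,0,0]
  aperture: 85

```text
time_s: 1.9
eef_pos: [601.4, -212.6, 211.1]
eef_rot: [0.992, 0.126, -0.0, 0.0]
ft_force: [0.0, -0.1, 0.5]
gripper_width: 85.2
grasp_force: 0.0
```

Request:
pendant:
  steps: [0,0,0,0,0,-0.0191,0,0,0,0,0,-0.0191,0,0,0,0,0,-0.0191,0,0,0,0,0,-0.0191,0,0,0,0,0,-0.0191,0,0,0,0,0,-0.0191,0,0,0,0,0,-0.0191,0,0,0,0,0,-0.0191,0,0,0,0,0,-0.0191,0,0,0,0,0,-0.0191,0,0,0,0,0,-0.0191,0,0,0,0,0,0,0,0,0,0,0,0]

```text
time_s: 2.98
eef_pos: [600.3, -213.8, 211.1]
eef_rot: [0.708, 0.706, 0.0, -0.0]
ft_force: [0.3, 0.3, -0.3]
gripper_width: 85.2
grasp_force: 0.0
```

```bash
python3 - <<'E'
from h import *
snap('wrist','pics/w1.png'); print(manip.camera_info('wrist'))
E
```

```text
{'vertical_fov': 61.565795668660584, 'cx': 325.96772555063046, 'cy': 234.03114661809028, 'origin': array([ 600.697, -137.235,  355.46 ]), 'rotation': array([ 0.989, -0.   ,  0.001,  0.15 ])}
```

View pics/w1.png

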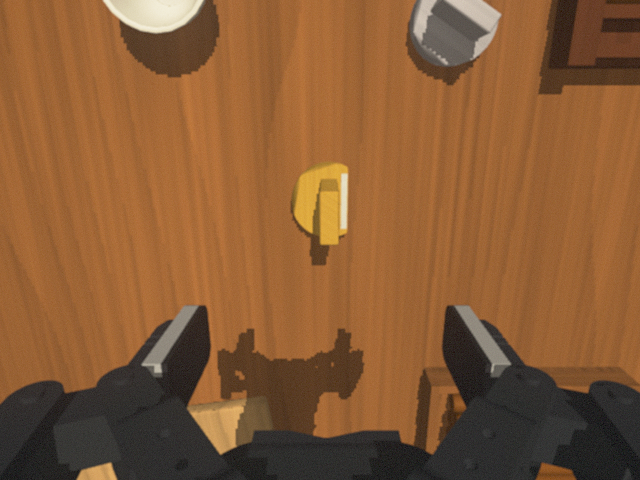

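The wrist view shows the brass foot centred at about (328,200). The plate top spans roughly (320,192) to (339,244), and the stripe runs along (345,174)-(345,229).

```bash
python3 - <<'E'
from h import *
im=cv2.imread('pics/w1.png');i=manip.camera_info('wrist')
hsv=cv2.cvtColor(im,cv2.COLOR_BGR2HSV);sub=np.zeros(im.shape[:2],bool);sub[140:270,270:380]=1
w=sub&(hsv[...,1]<70)&(hsv[...,2]>150)
r=cv2.minAreaRect(big(w));b=cv2.boxPoints(r);print('stripe px',r,'\n',ray(i,b,16))
print('plate top',ray(i,[[320,192],[339,192],[339,244],[320,244]],74))
y=sub&(hsv[...,0]>18)&(hsv[...,0]<32)&(hsv[...,1]>130)&(hsv[...,2]>150)
c=big(y|w);P=ray(i,c,16);print('yellow ext z16',P.min(0),P.max(0),'foot left half y ext',ray(i,c,16)[c[:,0]<315][:,1].min(),P[c[:,0]<315][:,1].max())
it=manip.camera_info('top')
print('top plate',ray(it,[[415+230/6,195+97/6],[415+412/6,195+97/6],[415+412/6,195+162/6],[415+232/6,195+162/6]],74).round(1))
E
```

```text
stripe px ((343.6248779296875, 200.50390625), (4.90385627746582, 53.130313873291016), 1.7899105548858643) 
 [[ 613.666 -235.821]
 [ 614.587 -189.207]
 [ 618.722 -189.339]
 [ 617.968 -235.964]]
plate top [[ 596.773 -193.167]
 [ 610.233 -193.174]
 [ 610.593 -232.037]
 [ 596.59  -232.027]]
yellow ext z16 [ 573.269 -251.57 ] [ 618.681 -179.271] foot left half y ext -240.4085048494858 -182.59107271660903
top plate [[ 608.2 -195.8]
 [ 608.2 -235.7]
 [ 593.7 -235.1]
 [ 593.6 -195.8]]
```

Scaled: 20 mm / 750 = 0.0267, 2.2 mm / 750 = 0.0029.

Request:
pendant:
  steps: [0.0011,0.0029,0.0267,0,0,0,0,0,0.0267,0,0,0,0,0,0.0267,0,0,0,0,0,0.0267,0,0,0,0,0,0.0267,0,0,0,0,0,0.0267,0,0,0,0,0,0.0267,0,0,0,0,0,0.024,0,0,0,0,0,0.016,0,0,0,0,0,0.0107,0,0,0,0,0,0,0,0,0,0,0,0,0,0,0]

```text
time_s: 4.03
eef_pos: [602.9, -212.7, 33.6]
eef_rot: [0.707, 0.708, 0.0, 0.0]
ft_force: [0.2, 0.7, 0.5]
gripper_width: 84.8
grasp_force: 0.0
```

Request:
pendant:
  steps: [0,0,0,0,0,0,0,0,0,0,0,0,0,0,0,0,0,0,0,0,0,0,0,0,0,0,0,0,0,0,0,0,0,0,0,0,0,0,0,0,0,0,0,0,0,0,0,0,0,0,0,0,0,0,0,0,0,0,0,0,0,0,0,0,0,0,0,0,0,0,0,0]
  aperture: 5

```text
time_s: 5.03
eef_pos: [602.6, -212.9, 33.6]
eef_rot: [0.706, 0.708, -0.0, 0.0]
ft_force: [-2.3, 0.7, 4.9]
gripper_width: 13.1
grasp_force: 59.4
```

Scaled: -16 mm / 750 = -0.0213, -14 mm / 750 = -0.0187.

Request:
pendant:
  steps: [0,0,-0.0107,0,0,0,0,0,-0.0187,0,0,0,0,0,-0.0213,0,0,0,0,0,-0.0213,0,0,0,0,0,-0.0213,0,0,0,0,0,-0.0213,0,0,0,0,0,-0.0213,0,0,0,0,0,-0.0213,0,0,0,0,0,-0.0213,0,0,0,0,0,-0.0213,0,0,0]

```text
time_s: 5.87
eef_pos: [602.3, -212.5, 184.6]
eef_rot: [0.706, 0.708, -0.0, -0.0]
ft_force: [0.2, 0.3, -4.8]
gripper_width: 13.4
grasp_force: 58.7
```

Request:
pendant:
  steps: [0.02,-0.0027,0,0,0,0,0.0333,-0.0047,0,0,0,0,0.0333,-0.0047,0,0,0,0,0.0333,-0.0047,0,0,0,0,0.0333,-0.0047,0,0,0,0,0.0333,-0.0047,0,0,0,0,0.0333,-0.0047,0,0,0,0,0.0333,-0.0047,0,0,0,0,0.0333,-0.0047,0,0,0,0,0.0333,-0.0047,0,0,0,0,0.0333,-0.0047,0,0,0,0,0.0333,-0.0047,0,0,0,0,0.02,-0.0027,0,0,0,0,0.0107,0,0,0,0,0,0,0,0,0,0,0,0,0,0,0,0,0]

```text
time_s: 7.2
eef_pos: [559.5, 99.6, 183.2]
eef_rot: [0.706, 0.708, -0.0, 0.0]
ft_force: [0.5, -0.3, -5.7]
gripper_width: 13.2
grasp_force: 58.7
```

```bash
python3 - <<'E'
from h import *
snap('wrist','pics/w2.png'); print(manip.camera_info('wrist'))
E
```

```text
{'vertical_fov': 61.565795668660584, 'cx': 325.96772555063046, 'cy': 234.03114661809028, 'origin': array([559.754, 175.345, 327.366]), 'rotation': array([0.989, 0.001, 0.001, 0.15 ])}
```

View pics/w2.png

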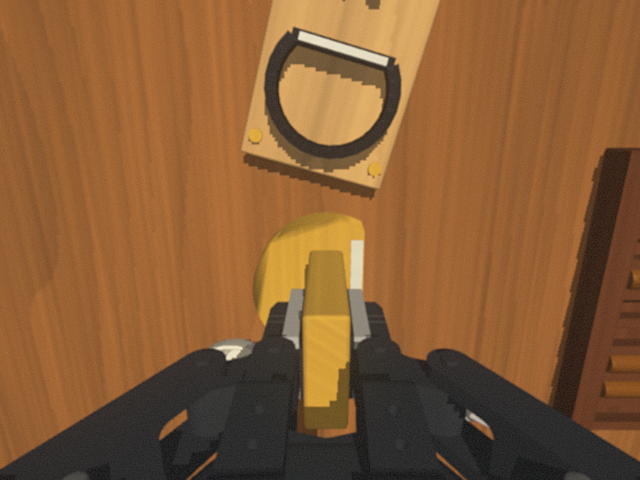

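The wrist view shows the collar centred at about (332,92), with its stripe from (298,36) to (390,62). The stop is held upright, with its foot stripe at (357,265).

```bash
python3 - <<'E'
from h import *
from scipy.optimize import least_squares
im=cv2.imread('pics/w2.png');i=manip.camera_info('wrist')
hsv=cv2.cvtColor(im,cv2.COLOR_BGR2HSV);sub=np.zeros(im.shape[:2],bool);sub[15:175,250:415]=1
w=sub&(hsv[...,1]<60)&(hsv[...,2]>170)
r=cv2.minAreaRect(big(w));P=ray(i,cv2.boxPoints(r),38);print('stripe',r,'\n',P)
d=P-P.mean(0);u=np.linalg.svd(d)[2][0];n=np.array([-u[1],u[0]]);n*=np.sign(n[1]);print('x dir',np.degrees(np.arctan2(n[1],n[0])),'mid',P.mean(0),'from stripe',P.mean(0)-26*n)
b=sub&(hsv[...,2]<60);c=big(b);Q=ray(i,c,38);c0=P.mean(0)-26*n
s=(Q-c0)@n<5;Q=Q[s]
f=least_squares(lambda p:np.hypot(*(Q-p[:2]).T)-p[2],[*c0,46],loss='soft_l1');print('outer circle',f.x,np.abs(f.fun).mean())
# held stripe
sub[:]=0;sub[225:300,340:375]=1
w=sub&(hsv[...,1]<60)&(hsv[...,2]>150);r=cv2.minAreaRect(big(w));s=manip.sense();z=s['eef_pos'][2]-33.6+16
P=ray(i,cv2.boxPoints(r),z);print('held stripe',P,'\ntcp',s['eef_pos'])
print('plate top',ray(i,[[304,316],[350,316],[349,428],[303,428]],z+58))
E
```

```text
stripe ((342.6888122558594, 48.02691650390625), (92.33834838867188, 8.816225051879883), 16.8583984375) 
 [[541.153 218.911]
 [542.905 223.908]
 [601.136 208.052]
 [599.686 202.871]]
x dir 74.73850621569014 mid [571.22  213.435] from stripe [564.376 188.352]
outer circle [537.695 196.043  10.223] 0.601880295264465
held stripe [[570.809  99.762]
 [570.943 122.079]
 [575.397 121.953]
 [575.436  99.624]] 
tcp [559.655  98.636 183.12 ]
plate top [[553.71  118.299]
 [566.966 118.331]
 [567.472  78.578]
 [552.868  78.549]]
```

```bash
python3 - <<'E'
from h import *
from scipy.optimize import least_squares
im=cv2.imread('pics/w2.png');i=manip.camera_info('wrist')
g=im.max(2);print(g[92,255:415:4])
sub=np.zeros(g.shape,bool);sub[20:175,255:412]=1
for th in(45,60,75):
    c=big(sub&(g<th));
    c0=np.array([564.4,188.4]);n=np.array([.263,.965]);Q=ray(i,c,38);rr=np.hypot(*(Q-c0).T)
    Q=Q[((Q-c0)@n<5)]
    for nom in(46,38):
        f=least_squares(lambda p:np.hypot(*(Q-p[:2]).T)-p[2],[*c0,nom],loss='soft_l1')
        print(th,len(c),f.x,np.abs(f.fun).mean())
E
```

```text
[208 207 199  66  64  63 181 220 217 214 212 208 214 215 209 211 204 191
 195 201 210 208 212 210 213 214 216 225 225 223 220 218 125  51  66  64
  64 221 215 154]Traceback (most recent call last):
  File "<stdin>", line 7, in <module>
  File "h.py", line 19, in big
    return max(c,key=cv2.contourArea)[:,0]
           ~~~^^^^^^^^^^^^^^^^^^^^^^^
ValueError: max() iterable argument is empty
```

```bash
python3 - <<'E'
from h import *
from scipy.optimize import least_squares
im=cv2.imread('pics/w2.png');i=manip.camera_info('wrist')
g=im.max(2)
sub=np.zeros(g.shape,bool);sub[20:160,255:412]=1
for th in(80,110):
    m=(sub&(g<th)).astype(np.uint8)
    c0=np.array([564.4,188.4]);n=np.array([.263,.965])
    cs=cv2.findContours(m,cv2.RETR_LIST,cv2.CHAIN_APPROX_NONE)[0]
    for c in sorted(cs,key=len)[-2:]:
        Q=ray(i,c[:,0],38);Q=Q[(Q-c0)@n<0];r=np.hypot(*(Q-c0).T)
        for lo,hi in((42,54),(30,42)):
            q=Q[(r>lo)&(r<hi)]
            if len(q)<60: continue
            f=least_squares(lambda p:np.hypot(*(q-p[:2]).T)-p[2],[*c0,(lo+hi)/2],loss='soft_l1')
            print(th,len(q),f.x,np.abs(f.fun).mean())
E
```

```text
80 159 [564.026 187.163  37.048] 0.1774327604711075
80 192 [564.194 187.566  45.296] 0.21152684540617028
110 160 [564.05  186.983  36.578] 0.2140032942475573
110 215 [563.842 186.6    45.517] 0.5059792122326098
```

Scaled: 20 mm / 750 = 0.0267, 16.7 mm / 750 = 0.0223.

Request:
pendant:
  steps: [0.016,0.0013,0,0,0,0,0.0267,0.0013,0,0,0,0,0.0267,0.0013,0,0,0,0,0.0267,0.0013,0,0,0,0,0.0223,0.0007,0,0,0,0,0,0,0,0,0,0]

```text
time_s: 7.75
eef_pos: [563.6, 192.9, 183.5]
eef_rot: [0.705, 0.709, 0.001, -0.001]
ft_force: [-0.3, 0.7, -5.0]
gripper_width: 13.2
grasp_force: 58.8
```

Request:
pendant:
  steps: [0,0,0,0,0,-0.0159,0,0,0,0,0,-0.0191,0,0,0,0,0,-0.0191,0,0,0,0,0,-0.0191,0,0,0,0,0,-0.0191,0,0,0,0,0,-0.0191,0,0,0,0,0,-0.0191,0,0,0,0,0,-0.0191,0,0,0,0,0,-0.0191,0,0,0,0,0,-0.0191,0,0,0,0,0,-0.0191,0,0,0,0,0,0,0,0,0,0,0,0]

```text
time_s: 8.83
eef_pos: [564.2, 187.7, 182.9]
eef_rot: [0.137, 0.991, -0.0, -0.0]
ft_force: [0.1, -0.3, -4.7]
gripper_width: 13.8
grasp_force: 58.8
```

```bash
python3 - <<'E'
from h import *
s=manip.sense();p=np.array(s['eef_pos']);r=R.from_quat(s['eef_rot']).as_matrix();y=r[:,1]
print(p,'tool x',r[:,0],'z',r[:,2],'stop x',np.degrees(np.arctan2(y[1],y[0])),'need tool',np.r_[564.1,187.3,p[2]]@r-p@r)
E
```

```text
[564.245 187.676 182.938] tool x [-0.963  0.271  0.001] z [-0.001 -0.    -1.   ] stop x 74.27780295707831 need tool [ 0.038 -0.401  0.   ]
```

Scaled: 15 mm / 750 = 0.02, 10 mm / 750 = 0.0133.

Request:
pendant:
  steps: [0,-0.0005,0.0133,0,0,0,0,0,0.02,0,0,0,0,0,0.02,0,0,0,0,0,0.02,0,0,0,0,0,0.02,0,0,0,0,0,0.02,0,0,0,0,0,0.0133,0,0,0,0,0,0.008,0,0,0,0,0,0,0,0,0,0,0,0,0,0,0]

```text
time_s: 9.67
eef_pos: [563.8, 188.7, 82.3]
eef_rot: [0.134, 0.991, 0.0, -0.0]
ft_force: [0.1, 0.8, -5.3]
gripper_width: 12.9
grasp_force: 58.7
```

```bash
python3 - <<'E'
from h import *
w,_=snap('wrist');s,_=snap('side');t,_=snap('top')
a=cv2.resize(s[80:200,200:340],None,fx=3,fy=3);b=cv2.resize(w[:,100:560],None,fx=.8,fy=.8)
o=np.zeros((384,800,3),np.uint8);o[:360,:420]=a;o[:,420:420+368]=b;cv2.imwrite('pics/c3.png',o)
E
```

```text
(no output)
```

View pics/c3.png

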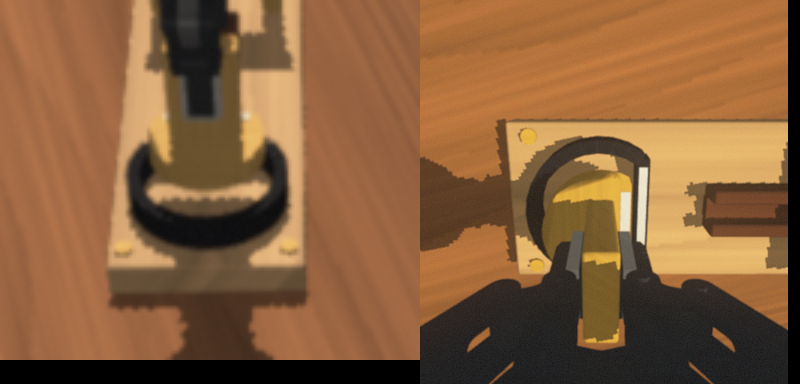

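The stop is parallel to the collar's flat and centred over the collar, with its stripe running alongside the collar's stripe. Lowering now.

Scaled: 6 mm / 750 = 0.008, 5 mm / 750 = 0.0067.

Request:
pendant:
  steps: [0,-0.0007,0.008,0,0,0,0,0,0.008,0,0,0,0,0,0.0067,0,0,0,0,0,0.0053,0,0,0,0,0,0.004,0,0,0,0,0,0,0,0,0,0,0,0,0,0,0]

```text
time_s: 10.4
eef_pos: [563.5, 188.0, 58.0]
eef_rot: [0.134, 0.991, -0.0, -0.0]
ft_force: [-0.2, 0.6, -5.1]
gripper_width: 13.3
grasp_force: 58.9
```

Request:
pendant:
  steps: [0,0,0.002,0,0,0,0,0,0.0013,0,0,0,0,0,0.0013,0,0,0,0,0,0.0007,0,0,0,0,0,0,0,0,0,0,0,0,0,0,0]

```text
time_s: 10.9
eef_pos: [563.7, 187.9, 54.3]
eef_rot: [0.134, 0.991, -0.0, 0.0]
ft_force: [0.3, -0.7, -5.1]
gripper_width: 13.5
grasp_force: 58.9
```

Scaled: 0.5 mm / 750 = 0.0007, 0.4 mm / 750 = 0.0005.

Request:
pendant:
  steps: [0,0,0.0007,0,0,0,0,0,0.0005,0,0,0,0,0,0,0,0,0,0,0,0,0,0,0]

```text
time_s: 11.23
eef_pos: [563.7, 188.0, 53.7]
eef_rot: [0.134, 0.991, -0.0, 0.0]
ft_force: [-0.9, -0.3, -0.5]
gripper_width: 12.8
grasp_force: 59.4
```

The force reading no longer carries the stop's weight, so the foot is on the floor. Release and retreat.

Request:
pendant:
  steps: [0,0,0,0,0,0,0,0,0,0,0,0,0,0,0,0,0,0,0,0,0,0,0,0,0,0,0,0,0,0,0,0,0,0,0,0,0,0,0,0,0,0,0,0,0,0,0,0]
  aperture: 60

```text
time_s: 11.9
eef_pos: [563.7, 188.0, 53.4]
eef_rot: [0.134, 0.991, -0.0, 0.0]
ft_force: [-0.0, 0.1, -0.5]
gripper_width: 60.0
grasp_force: 0.0
```

Request:
pendant:
  steps: [0,0,-0.008,0,0,0,0,0,-0.016,0,0,0,0,0,-0.0267,0,0,0,0,0,-0.0267,0,0,0,0,0,-0.0267,0,0,0,0,0,-0.0267,0,0,0,0,0,-0.0267,0,0,0,0,0,-0.016,0,0,0,0,0,0,0,0,0,0,0,0,0,0,0]

```text
time_s: 12.73
eef_pos: [563.9, 187.9, 184.1]
eef_rot: [0.134, 0.991, 0.0, 0.001]
ft_force: [0.2, 0.4, -1.0]
gripper_width: 60.1
grasp_force: 0.0
```

```bash
python3 - <<'E'
from h import *
w,_=snap('wrist');s,_=snap('side')
a=cv2.resize(s[80:200,200:340],None,fx=3,fy=3);b=cv2.resize(w[:,100:560],None,fx=.8,fy=.8)
o=np.zeros((384,800,3),np.uint8);o[:360,:420]=a;o[:,420:420+368]=b;cv2.imwrite('pics/c4.png',o)
E
```

```text
(no output)
```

View pics/c4.png

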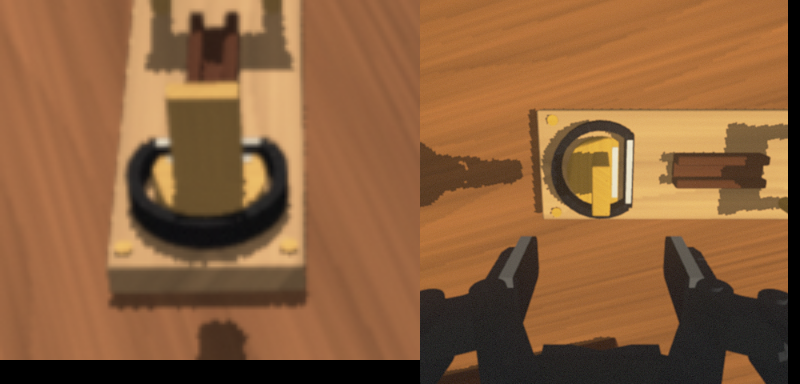

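The stop stands upright inside the collar with the flats parallel, and the gripper is clear of it.

```bash
python3 -c "
from workcell import manip
print(manip.hand_in())"
```

```text
the job is handed in; nothing more can be done
None
```

The brass stop is in the D-socket, upright with its flat against the socket's flat and released. The arm never went near the steel stop or the bowl. I handed the job in at about 13 s; the hand-in returned no verdict.

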